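Run out three gauge slides and reject the one that binds

TASK

Check these three club-gauge slides: push every runner from its home end, nearest the robot, to the far end of its rail and leave them there, so that all three stand run out as far as they will freely go. The one that stops short binds: with the other two still run out, push that whole slide away from the robot until most of it lies flat on the black reject strip, its runner wherever it ends up. Last, push the two good runners fully home again; keep those two slides where they stand throughout and do not disturb the other things on the bench.

Things in the scene. Friction and masses are not known exactly. Their poses are not given: they have to be found in the camera images.
- reject_strip: Matt black reject strip let in flush with the white worktop along its far side, 190 mm deep (x) by 640 mm wide (y), no step. Origin: middle of its edge nearest the robot; its x axis points away from the robot, across the strip.
- slide_a: One of three gauge slides that look alike, standing loose on the worktop: aluminium base plate 140 (x) x 44 (y) x 14 mm high, about 0.65 to 0.9 kg, with a steel rail on top and a dark steel end block (6 mm thick, top 30 mm over the table) at each end. Origin: centre of the underside; x runs along the rail from the home end, nearest the robot, to the far end.
- runner_a (a joint): How far (m) the black plastic runner on slide_a stands from the home end of its rail: 0 = home against its stop; a sound one runs to 0.080 at the far end, sliding with about 1 N of drag and staying where it is left (the whole slide resists with roughly 5 to 10 N before it skids on the table).
- fin_a (a point): Middle of the top edge of the upright push fin on the runner of slide_a, about 77 mm over the table. The fin is 8 mm thick along the rail, 30 mm wide across it, and stands free from 36 to 77 mm over the table; the runner block under it is 34 mm long, 36 mm wide. At runner 0 the fin is 40 mm from the slide's centre towards the home end.
- slide_b: One of three gauge slides that look alike, standing loose on the worktop: aluminium base plate 140 (x) x 44 (y) x 14 mm high, about 0.65 to 0.9 kg, with a steel rail on top and a dark steel end block (6 mm thick, top 30 mm over the table) at each end. Origin: centre of the underside; x runs along the rail from the home end, nearest the robot, to the far end.
- runner_b (a joint): How far (m) the black plastic runner on slide_b stands from the home end of its rail: 0 = home against its stop; a sound one runs to 0.080 at the far end, sliding with about 1 N of drag and staying where it is left (the whole slide resists with roughly 5 to 10 N before it skids on the table).
- fin_b (a point): Middle of the top edge of the upright push fin on the runner of slide_b, about 77 mm over the table. The fin is 8 mm thick along the rail, 30 mm wide across it, and stands free from 36 to 77 mm over the table; the runner block under it is 34 mm long, 36 mm wide. At runner 0 the fin is 40 mm from the slide's centre towards the home end.
- slide_c: One of three gauge slides that look alike, standing loose on the worktop: aluminium base plate 140 (x) x 44 (y) x 14 mm high, about 0.65 to 0.9 kg, with a steel rail on top and a dark steel end block (6 mm thick, top 30 mm over the table) at each end. Origin: centre of the underside; x runs along the rail from the home end, nearest the robot, to the far end.
- runner_c (a joint): How far (m) the black plastic runner on slide_c stands from the home end of its rail: 0 = home against its stop; a sound one runs to 0.080 at the far end, sliding with about 1 N of drag and staying where it is left (the whole slide resists with roughly 5 to 10 N before it skids on the table).
- fin_c (a point): Middle of the top edge of the upright push fin on the runner of slide_c, about 77 mm over the table. The fin is 8 mm thick along the rail, 30 mm wide across it, and stands free from 36 to 77 mm over the table; the runner block under it is 34 mm long, 36 mm wide. At runner 0 the fin is 40 mm from the slide's centre towards the home end.
- end_plug: Bystander: stubby aluminium grip-end plug standing on its 28 mm flange, 27 mm high, between the slides. Origin: centre of underside.
- ferrule: Bystander: dark steel shaft collar, 26 mm across, 24 mm high, between the slides. Origin: centre of underside.
- driver_head: Bystander: brushed titanium driver head, about 115 mm across, 60 mm high with its hosel to 85 mm, to the right. Origin: centre of underside.
- screwdriver: Bystander: screwdriver with black handle, 200 mm long, lying at the near right. Origin: under its middle; x along its length.

How it is judged (in metres and radians):
On the way, in this order (a step that is already met when the one before it is completed fails the run):
1. all three runners stand run out at the same time, two at the far end and the binding one at its jam (((value of joint runner_a above 0.036 m and value of joint each of runner_b, runner_c above 0.073 m) or (value of joint runner_b above 0.036 m and value of joint each of runner_a, runner_c above 0.073 m) or (value of joint runner_c above 0.036 m and value of joint each of runner_a, runner_b above 0.073 m))), for 0.1 s.
2. the binding slide has been pushed onto the strip while the two good runners still stand run out (((x of slide_a in the frame of reject_strip between 0 and 0.17 m and y of slide_a in the frame of reject_strip between -0.31 and 0.31 m and value of joint each of runner_b, runner_c above 0.073 m) or (x of slide_b in the frame of reject_strip between 0 and 0.17 m and y of slide_b in the frame of reject_strip between -0.31 and 0.31 m and value of joint each of runner_a, runner_c above 0.073 m) or (x of slide_c in the frame of reject_strip between 0 and 0.17 m and y of slide_c in the frame of reject_strip between -0.31 and 0.31 m and value of joint each of runner_a, runner_b above 0.073 m))), for 0.1 s.
At the end, for the whole second after the job is handed in: The binding slide lies flat with its centre over the black strip (past the near edge, within 170 mm of it, and within 310 mm of the strip's middle sideways), at rest; the two good slides lie flat, at rest, within 40 mm of where they stood, their runners within 8 mm of home (angle between each of slide_a, slide_b, slide_c's own z axis and vertical below 0.1 rad and linear speed of each of slide_a, slide_b, slide_c below 0.01 m/s and ((x of slide_a in the frame of reject_strip between 0 and 0.17 m and y of slide_a in the frame of reject_strip between -0.31 and 0.31 m and value of joint each of runner_b, runner_c below 0.008 m and distance of each of slide_b, slide_c from where it was at the start of the episode below 0.04 m) or (x of slide_b in the frame of reject_strip between 0 and 0.17 m and y of slide_b in the frame of reject_strip between -0.31 and 0.31 m and value of joint each of runner_a, runner_c below 0.008 m and distance of each of slide_a, slide_c from where it was at the start of the episode below 0.04 m) or (x of slide_c in the frame of reject_strip between 0 and 0.17 m and y of slide_c in the frame of reject_strip between -0.31 and 0.31 m and value of joint each of runner_a, runner_b below 0.008 m and distance of each of slide_a, slide_b from where it was at the start of the episode below 0.04 m))); the robot touches nothing.
It fails at once if a bystander (plug, collar, driver head or screwdriver) is shifted by more than 25 mm (distance of any of end_plug, ferrule, driver_head, screwdriver from where it was at the start of the episode above 0.025 m).
It also fails if it takes over 72 s, if anything falls off the work surface, if the arm or the gripper's body presses on something with over 40 N, if the wrist force passes 120 N, or if a joint passes its speed limit or range.

ROBOT

A 6-joint arm with a two-finger parallel gripper is mounted at the origin on the work surface. World frame = base frame: x ahead of the robot, y to its left, z up, the work surface at z = 0. Lengths are in m, angles in degrees, forces in N, time in s.
With the tool pointing down it reaches from about 0.4 to 0.825 m from the base axis. Payload 7 kg.
Tool frame: the origin (TCP) lies at the very end of the fingers, on their centre line; the grasp point (between the pads) lies 19 mm behind it (robot.pinch_z is the distance from the TCP to the grasp point, in m); x points along the fingers, y is the direction in which the jaws open and shut, and the axes are right-handed (so a half turn about x gives the same grasp; the last joint's range is limited). The gripper opens to 88 mm and grips with 3 to 60 N. Pads are 19 mm wide; open, the fingers measure 130 mm over their backs; the gripper's body (78 mm by 193 mm) begins 47 mm behind the grasp point.
Start: joints at [-52.305, 20.546, 0.682, 0, -70.136, -16.507], TCP at [0.244, -0.629, 0.227] pointing down, gripper open.
Joint ranges: [-176.03, 176.03], [-82.01, 121.73], [-58.28, 71.71], [-173.87, 95.51], [-174.79, -0.11], [-173.66, 173.66]. Speed limits (degrees/s): [136.94, 136.94, 172.46, 180, 180, 180].

INTERFACE

Orientations are given as a 3x3 rotation matrix whose columns are the frame's x, y, z axes.
In Python, from station import telemetry, imaging, job, robot gives the robot as it stands. The module is installed in compiled form; this text tells all that it offers.
- The arm moves only by the tool apply_moves, never from a script. Its argument "series" is a list of rows, each an object with "delta_rot": the turn, a rotation vector about the tool's x, y, z in rad, a list of three; "slide": the shift along the tool's x, y, z in m, a list of three; "jaw": the opening, from 0 (shut) to 1 (fully open). A call has 1 to 20 rows; each row shifts and turns the commanded pose from where the row before left it, along the tool's axes as they then stand; what a row does not reach is not made up. A row lasts 1/10 s, in which the tool goes at most 50 mm and 8.59 degrees, less where a joint would pass 70% of its speed; a pose out of reach is approached as far as the arm can. A call with a gripper value outside its range is refused whole. The fingers move at their own pace and stop on an object; "squeeze" is the grip in N (left out, the last holds). Time passes only in rows, so rows that do not move let the fingers close. It gives the time, the measured TCP pose, the force and the opening at its end, in the units of the state.
- telemetry.get_state(): the state, without advancing time (a new reading comes with each control period).
- imaging.camera(name): name is "scene" or "top" or "wrist"; returns a dict with "color" (480x640x3 uint8, blue, green, red), "range_z" (480x640 float32, m along the optical axis (not along the pixel's ray), 0 where there is no reading), "K" (3x3 intrinsics, pixels), "position" and "orientation" of the camera in the world; the wrist camera has in their place "tool_from_camera" (4x4, takes a point from camera to tool coordinates, whose origin is the TCP and whose axes are the tool frame's). Camera axes: x right, y down, z forward; pixel columns grow to the right and rows downward; lengths in m; the calibration is good to about 2 mm. A picture is of the moment at which its call begins: read the wrist's pose just before it.
- job.hand_in(): hands the job in, once; it reports no verdict.
The state is a dict: "t": time; "q": joint angles; "qvel": joint speeds; "joint_torque": joint torques, N m; "eef_pos": TCP position; "eef_rot": TCP orientation; "ft_force": force on the tool from outside, world axes, zero at the start; "ft_torque": the same for the moment, N m; "gripper_width": finger opening in m.
Only numpy, scipy, OpenCV 4.12 (cv2) and the standard library are available. Lean on these libraries where they do the work, as an engineer would, in place of code of your own. Each camera call takes 0.05 s, during which the arm holds its last target.

## Working session

There is one attempt and no reset: what is moved stays moved. The work goes in short steps, Python scripts to look and compute and a tool call to move; the robot and the scene stay as the last step left them, time stands still between calls to the robot, and variables do not carry over. Pictures are saved under pics/ and viewed, and the job is handed in when it is done.

Besides the shell and the picture viewer there is one more tool, called after "Request:" in YAML: its name, and indented under it one key for each argument. apply_moves: Moves the arm, as the interface text tells. Its arguments: {"type":"object","properties":{"series":{"type":"array"},"squeeze":{"type":"number"}},"required":["series"]}

```bash
mkdir -p pics; cat > h.py <<'E'
import numpy as np, cv2
from station import telemetry, imaging, job, robot
def snap(n,f):
    s=telemetry.get_state()
    c=imaging.camera(n); cv2.imwrite('pics/'+f,c['color']); 
    np.savez('pics/'+f[:-4]+'.npz',**{k:v for k,v in c.items()},ep=s['eef_pos'],er=s['eef_rot'])
    return c
def cloud(c):
    K=np.array(c['K']);z=c['range_z'];v,u=np.mgrid[:480,:640]
    P=np.stack([(u-K[0,2])/K[0,0]*z,(v-K[1,2])/K[1,1]*z,z],-1)
    return P@np.array(c['orientation']).T+np.array(c['position'])
E
python3 - <<'E'
from h import *
s=telemetry.get_state();print(s)
for n in('scene','top'):
    c=snap(n,n+'0.png');print(n,c['K'],c['position'],c['orientation'])
E
```

```text
{'t': 0.0, 'q': array([-5.23044936e+01,  2.05921799e+01,  6.32493288e-01, -2.14488102e-02,
       -7.01348407e+01, -1.65057891e+01]), 'qvel': array([-0.00861835, -0.00923961,  0.06069166,  0.02090704, -0.03103319,
       -0.02829033]), 'joint_torque': array([-2.92844870e-04, -5.82713199e+01,  2.93042207e+01,  6.99670494e+00,
        6.88069253e-03, -2.07242474e-04]), 'eef_pos': array([ 0.24377131, -0.62890956,  0.22560037]), 'eef_rot': array([[-7.30200710e-04, -3.61337748e-01,  9.32434716e-01],
       [ 1.52071421e-03,  9.32433485e-01,  3.61338462e-01],
       [-9.99998577e-01,  1.68181633e-03, -1.31372143e-04]]), 'ft_force': array([ 0.7621204 , -0.34194342, -0.14457544]), 'ft_torque': array([0.01092697, 0.00718138, 0.0431194 ]), 'gripper_width': 0.08773729392242549}
scene [[477.16272319   0.         318.18594256]
 [  0.         477.16272319 247.54476801]
 [  0.           0.           1.        ]] [1.05109081 0.48678688 0.67432534] [[-0.75814358  0.3915938  -0.52141404]
 [ 0.65199371  0.46878987 -0.59593646]
 [ 0.0110686  -0.79176407 -0.61072673]]
top [[453.84265372   0.         322.63648058]
 [  0.         453.84265372 234.47554784]
 [  0.           0.           1.        ]] [ 0.44273649 -0.12712396  0.90133038] [[-1.79443696e-02 -9.94617670e-01  1.02047493e-01]
 [-9.99838919e-01  1.78130290e-02 -2.19824900e-03]
 [ 3.68642352e-04 -1.02070501e-01 -9.94777099e-01]]
```

View pics/top0.png

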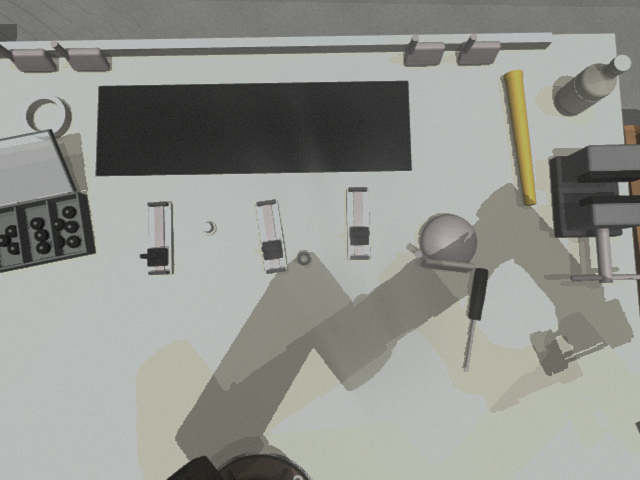

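View pics/scene0.png

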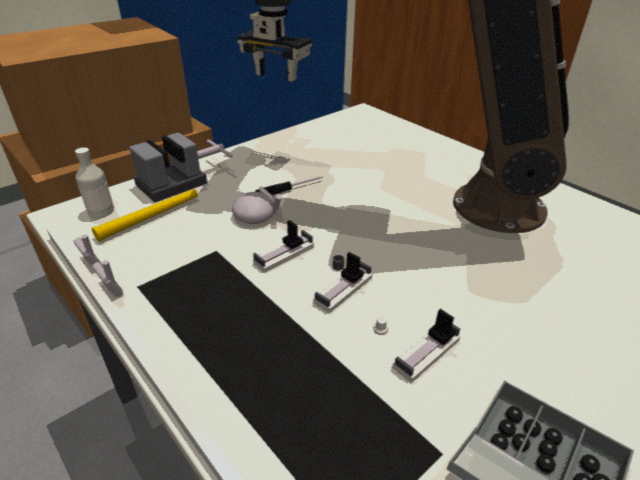

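The top view shows three slides near px (160,238), (271,236) and (359,223). The plug is at (210,228), the collar at (304,258), the driver head at (448,240), and the black strip spans (97–411, 82–175). Next I'll measure them.

```bash
cat >> h.py <<'E'
def ray(c,uv,z):
    K=np.array(c['K']);d=np.linalg.inv(K)@np.array([uv[0],uv[1],1.]);d=np.array(c['orientation'])@d
    p=np.array(c['position']);return p+d*(z-p[2])/d[2]
def measure(c,ybox=(-0.35,0.35),xbox=(0.3,0.80)):
    W=cloud(c);ok=c['range_z']>0
    m=ok&(W[...,2]>0.006)&(W[...,2]<0.12)&(W[...,0]>xbox[0])&(W[...,0]<xbox[1])&(W[...,1]>ybox[0])&(W[...,1]<ybox[1])
    n,l,st,ce=cv2.connectedComponentsWithStats(m.astype(np.uint8))
    for i in range(1,n):
        if st[i,4]<40: continue
        P=W[l==i]; lo=P[P[:,2]<0.024] if (P[:,2]<0.024).sum()>20 else P
        (cx,cy),(w,h),a=cv2.minAreaRect(P[:,:2].astype(np.float32))
        f=P[P[:,2]>0.066]
        print('blob px',ce[i].round(),st[i],'rect',round(cx,4),round(cy,4),round(w,3),round(h,3),round(a,1),'zmax',P[:,2].max().round(3),'fin',len(f),np.round(f.mean(0),4) if len(f) else '', 'x',np.round([f[:,0].min(),f[:,0].max()],3) if len(f) else '')
E
python3 - <<'E'
from h import *
c=dict(np.load('pics/top0.npz'))
measure(c)
for uv in[(97,87),(408,81),(411,171),(97,175)]:print('strip',ray(c,uv,0))
i=cv2.resize(c['color'][175:285,130:390],None,fx=3,fy=3,interpolation=cv2.INTER_CUBIC);cv2.imwrite('pics/z0.png',i)
E
```

```text
blob px [ 83. 221.] [ 67 176  28  80 671] rect 0.5747 0.3361 0.148 0.028 0.0 zmax 0.064 fin 0  x 
blob px [358. 223.] [ 346  187   24   73 1622] rect 0.5545 -0.1989 0.044 0.14 90.0 zmax 0.079 fin 81 [ 0.5286 -0.1991  0.0764] x [0.525 0.533]
blob px [271. 236.] [ 255  200   33   74 1628] rect 0.5315 -0.0272 0.14 0.044 7.8 zmax 0.081 fin 81 [ 0.5042 -0.0315  0.0762] x [0.499 0.51 ]
blob px [160. 239.] [ 140  202   33   73 1767] rect 0.5321 0.191 0.14 0.045 1.5 zmax 0.08 fin 83 [0.4948 0.1883 0.0756] x [0.491 0.499]
blob px [430. 245.] [415 217  27  52 939] rect 0.5134 -0.3229 0.054 0.099 89.9 zmax 0.084 fin 64 [ 0.4874 -0.3034  0.0783] x [0.481 0.494]
blob px [208. 227.] [202 221  14  14 132] rect 0.5517 0.096 0.023 0.026 69.5 zmax 0.029 fin 0  x 
blob px [303. 258.] [297 252  14  13  98] rect 0.4877 -0.091 0.025 0.023 88.2 zmax 0.028 fin 0  x 
strip [0.84961136 0.33123133 0.        ]
strip [ 0.85109067 -0.31137406  0.        ]
strip [ 0.66122566 -0.31039911  0.        ]
strip [0.66431928 0.32516117 0.        ]
```

View pics/z0.png

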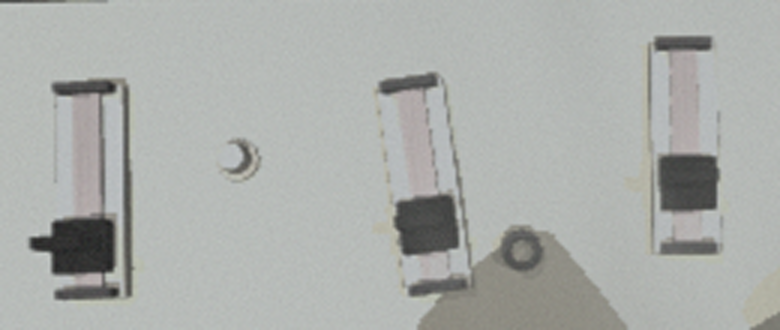

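Request:
apply_moves:
  series:
    - {"delta_rot":[0.074,0,0],"slide":[0,0,0],"jaw":0}
    - {"delta_rot":[0.074,0,0],"slide":[0,0,0],"jaw":0}
    - {"delta_rot":[0.074,0,0],"slide":[0,0,0],"jaw":0}
    - {"delta_rot":[0.074,0,0],"slide":[0,0,0],"jaw":0}
    - {"delta_rot":[0.074,0,0],"slide":[0,0,0],"jaw":0}
    - {"delta_rot":[0,0,0],"slide":[0.005,0.03,0.017],"jaw":0}
    - {"delta_rot":[0,0,0],"slide":[0.005,0.03,0.017],"jaw":0}
    - {"delta_rot":[0,0,0],"slide":[0.005,0.03,0.017],"jaw":0}
    - {"delta_rot":[0,0,0],"slide":[0.005,0.03,0.017],"jaw":0}
    - {"delta_rot":[0,0,0],"slide":[0.005,0.03,0.017],"jaw":0}
    - {"delta_rot":[0,0,0],"slide":[0.005,0.03,0.017],"jaw":0}
    - {"delta_rot":[0,0,0],"slide":[0.005,0.03,0.017],"jaw":0}
    - {"delta_rot":[0,0,0],"slide":[0.005,0.03,0.017],"jaw":0}
    - {"delta_rot":[0,0,0],"slide":[0.005,0.03,0.017],"jaw":0}
    - {"delta_rot":[0,0,0],"slide":[0.005,0.03,0.017],"jaw":0}
    - {"delta_rot":[0,0,0],"slide":[0.005,0.03,0.017],"jaw":0}
    - {"delta_rot":[0,0,0],"slide":[0.005,0.03,0.017],"jaw":0}
    - {"delta_rot":[0,0,0],"slide":[0.005,0.03,0.017],"jaw":0}
    - {"delta_rot":[0,0,0],"slide":[0.005,0.03,0.017],"jaw":0}
    - {"delta_rot":[0,0,0],"slide":[0,0,0],"jaw":0}

```text
t: 2.1
eef_pos: [0.4832, -0.2067, 0.1557]
eef_rot: [[-0.001, -0.003, 1.0], [0.0, 1.0, 0.003], [-1.0, 0.0, -0.001]]
ft_force: [-0.6, -0.5, 0.4]
gripper_width: 0.0008
```

Request:
apply_moves:
  series:
    - {"delta_rot":[0,0,0],"slide":[0.02,0.008,0],"jaw":0}
    - {"delta_rot":[0,0,0],"slide":[0.03,0,0],"jaw":0}
    - {"delta_rot":[0,0,0],"slide":[0.03,0,0],"jaw":0}
    - {"delta_rot":[0,0,0],"slide":[0.02,0,0],"jaw":0}
    - {"delta_rot":[0,0,0],"slide":[0.008,0,0],"jaw":0}
    - {"delta_rot":[0,0,0],"slide":[0,0,0],"jaw":0}

```text
t: 2.7
eef_pos: [0.4812, -0.2016, 0.0476]
eef_rot: [[-0.003, 0.0, 1.0], [0.0, 1.0, -0.0], [-1.0, 0.0, -0.003]]
ft_force: [0.1, 0.4, -0.1]
gripper_width: 0.0005
```

```bash
python3 - <<'E'
from h import *
c=snap('scene','s1.png');measure(c)
cv2.imwrite('pics/s1z.png',cv2.resize(c['color'][130:400,180:540],None,fx=2.2,fy=2.2))
print(telemetry.get_state()['eef_pos'])
E
```

```text
blob px [263. 210.] [243 194  39  30 714] rect 0.5138 -0.3378 0.055 0.095 60.9 zmax 0.084 fin 45 [ 0.4896 -0.3009  0.0776] x [0.481 0.496]
blob px [308. 219.] [299 209  18  21 268] rect 0.5007 -0.1903 0.049 0.043 30.6 zmax 0.12 fin 182 [ 0.4894 -0.192   0.0824] x [0.47  0.519]
blob px [334. 217.] [319 210  30  15  52] rect 0.4827 -0.1125 0.008 0.077 85.6 zmax 0.12 fin 52 [ 0.4837 -0.1129  0.118 ] x [0.444 0.521]
blob px [285. 248.] [ 253  220   61   52 1237] rect 0.554 -0.1984 0.05 0.143 89.7 zmax 0.08 fin 76 [ 0.5302 -0.1968  0.0745] x [0.523 0.534]
blob px [345. 283.] [ 314  252   59   60 1477] rect 0.5307 -0.0266 0.144 0.047 8.6 zmax 0.08 fin 102 [ 0.5057 -0.0285  0.0745] x [0.497 0.511]
blob px [338. 261.] [333 255  12  14 148] rect 0.4885 -0.0895 0.026 0.025 31.7 zmax 0.029 fin 0  x 
blob px [429. 347.] [ 392  309   69   72 2038] rect 0.5197 0.1911 0.169 0.046 2.0 zmax 0.08 fin 147 [0.4963 0.1917 0.0745] x [0.488 0.5  ]
blob px [381. 325.] [374 317  14  17 176] rect 0.5542 0.0999 0.023 0.025 42.9 zmax 0.031 fin 0  x 
blob px [499. 401.] [469 380  52  56 492] rect 0.5736 0.3368 0.026 0.146 89.9 zmax 0.062 fin 0  x 
[ 0.4819736  -0.20168956  0.04867666]
```

View pics/s1z.png

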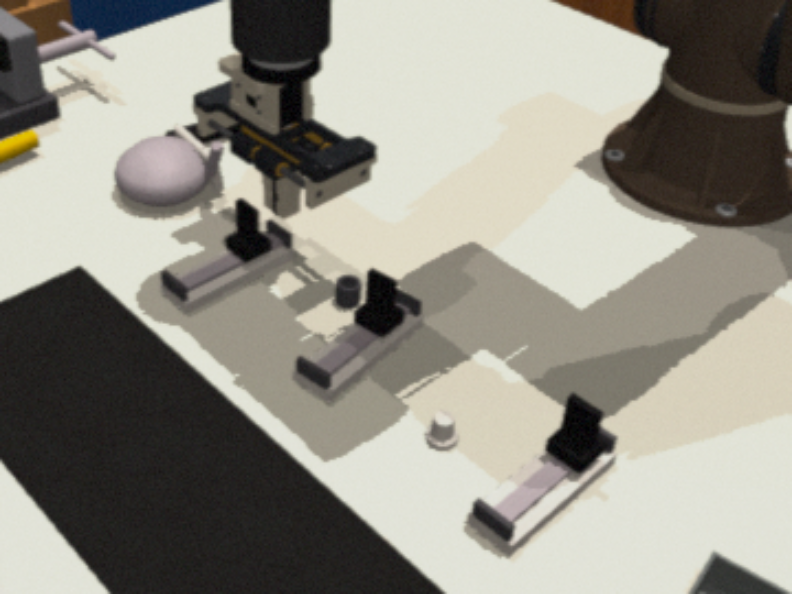

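Request:
apply_moves:
  series:
    - {"delta_rot":[0,0,0],"slide":[0,0.002,0.006],"jaw":0}
    - {"delta_rot":[0,0,0],"slide":[0,0,0.006],"jaw":0}
    - {"delta_rot":[0,0,0],"slide":[0,0,0.006],"jaw":0}
    - {"delta_rot":[0,0,0],"slide":[0,0,0.006],"jaw":0}
    - {"delta_rot":[0,0,0],"slide":[0,0,0.006],"jaw":0}
    - {"delta_rot":[0,0,0],"slide":[0,0,0.006],"jaw":0}
    - {"delta_rot":[0,0,0],"slide":[0,0,0.006],"jaw":0}
    - {"delta_rot":[0,0,0],"slide":[0,0,0.006],"jaw":0}

```text
t: 3.55
eef_pos: [0.5303, -0.1994, 0.0485]
eef_rot: [[-0.001, 0.0, 1.0], [0.0, 1.0, -0.0], [-1.0, 0.0, -0.001]]
ft_force: [-1.5, -0.5, 1.4]
gripper_width: 0.0005
```

Request:
apply_moves:
  series:
    - {"delta_rot":[0,0,0],"slide":[0,0,0.005],"jaw":0}
    - {"delta_rot":[0,0,0],"slide":[0,0,0.005],"jaw":0}

```text
t: 3.75
eef_pos: [0.5403, -0.1994, 0.0485]
eef_rot: [[-0.0, 0.0, 1.0], [0.0, 1.0, -0.0], [-1.0, 0.0, -0.0]]
ft_force: [-0.6, -0.2, 0.9]
gripper_width: 0.0001
```

Request:
apply_moves:
  series:
    - {"delta_rot":[0,0,0],"slide":[0,0,0.005],"jaw":0}
    - {"delta_rot":[0,0,0],"slide":[0,0,0.005],"jaw":0}

```text
t: 3.95
eef_pos: [0.5502, -0.1994, 0.0484]
eef_rot: [[-0.0, 0.0, 1.0], [0.0, 1.0, -0.0], [-1.0, 0.0, -0.0]]
ft_force: [-0.2, -0.9, -0.5]
gripper_width: 0.0004
```

Request:
apply_moves:
  series:
    - {"delta_rot":[0,0,0],"slide":[0,0,0.005],"jaw":0}
    - {"delta_rot":[0,0,0],"slide":[0,0,0.005],"jaw":0}

```text
t: 4.15
eef_pos: [0.5603, -0.1994, 0.0485]
eef_rot: [[-0.0, 0.0, 1.0], [0.0, 1.0, -0.0], [-1.0, 0.0, -0.0]]
ft_force: [-1.7, 0.0, 0.1]
gripper_width: 0.0004
```

Request:
apply_moves:
  series:
    - {"delta_rot":[0,0,0],"slide":[0,0,0.005],"jaw":0}
    - {"delta_rot":[0,0,0],"slide":[0,0,0.005],"jaw":0}

```text
t: 4.35
eef_pos: [0.5704, -0.1994, 0.0485]
eef_rot: [[-0.0, 0.0, 1.0], [0.0, 1.0, -0.0], [-1.0, 0.0, -0.0]]
ft_force: [-1.0, -0.7, -0.1]
gripper_width: 0.0006
```

```bash
python3 - <<'E'
from h import *
c=snap('scene','s2.png');measure(c)
s=telemetry.get_state();print(s['eef_pos'],s['ft_force'])
E
```

```text
blob px [250. 217.] [242 207  20  17 175] rect 0.5758 -0.2878 0.141 0.045 58.4 zmax 0.119 fin 1 [ 0.6076 -0.2246  0.1194] x [0.608 0.608]
blob px [281. 248.] [ 253  226   65   46 1433] rect 0.5544 -0.1646 0.113 0.144 89.3 zmax 0.12 fin 257 [ 0.5798 -0.1746  0.0873] x [0.532 0.61 ]
blob px [345. 283.] [ 314  252   59   60 1475] rect 0.5308 -0.0262 0.145 0.046 7.5 zmax 0.082 fin 103 [ 0.5057 -0.0286  0.0745] x [0.497 0.511]
blob px [338. 261.] [333 255  12  14 141] rect 0.4884 -0.0888 0.026 0.025 45.4 zmax 0.028 fin 0  x 
blob px [429. 347.] [ 392  309   69   73 2041] rect 0.5313 0.192 0.143 0.045 1.9 zmax 0.081 fin 145 [0.4963 0.1921 0.0746] x [0.49 0.5 ]
blob px [381. 325.] [374 317  14  17 178] rect 0.5539 0.0997 0.022 0.025 43.0 zmax 0.03 fin 0  x 
blob px [499. 401.] [470 380  51  56 483] rect 0.5722 0.3368 0.143 0.026 0.1 zmax 0.063 fin 0  x 
[ 0.57122711 -0.19946296  0.04854367] [ 0.32901856 -0.2429987  -0.48565083]
```

Request:
apply_moves:
  series:
    - {"delta_rot":[0,0,0],"slide":[0,0,0.003],"jaw":0}

```text
t: 4.5
eef_pos: [0.5732, -0.1994, 0.0485]
eef_rot: [[-0.0, 0.0, 1.0], [0.0, 1.0, -0.0], [-1.0, 0.0, -0.0]]
ft_force: [-0.9, -0.4, -0.2]
gripper_width: 0.0007
```

Request:
apply_moves:
  series:
    - {"delta_rot":[0,0,0],"slide":[0,0,0.002],"jaw":0}

```text
t: 4.6
eef_pos: [0.5752, -0.1994, 0.0485]
eef_rot: [[-0.0, 0.0, 1.0], [0.0, 1.0, -0.0], [-1.0, 0.0, -0.0]]
ft_force: [-1.9, -0.4, -0.9]
gripper_width: 0.0006
```

Request:
apply_moves:
  series:
    - {"delta_rot":[0,0,0],"slide":[0,0,0.002],"jaw":0}

```text
t: 4.7
eef_pos: [0.5771, -0.1994, 0.0485]
eef_rot: [[-0.0, 0.0, 1.0], [0.0, 1.0, -0.0], [-1.0, 0.0, -0.0]]
ft_force: [-1.2, 0.6, -0.3]
gripper_width: 0.0001
```

Request:
apply_moves:
  series:
    - {"delta_rot":[0,0,0],"slide":[0,0,0.002],"jaw":0}

```text
t: 4.8
eef_pos: [0.5787, -0.1994, 0.0485]
eef_rot: [[-0.001, 0.0, 1.0], [0.0, 1.0, -0.0], [-1.0, 0.0, -0.001]]
ft_force: [-6.3, 0.8, 5.3]
gripper_width: 0.0004
```

```bash
cat >> h.py <<'E'
def fin(c,x0,x1,y0,y1):
    W=cloud(c);m=(c['range_z']>0)&(W[...,2]>0.06)&(W[...,2]<0.08)&(W[...,0]>x0)&(W[...,0]<x1)&(W[...,1]>y0)&(W[...,1]<y1)&(c['color'].max(-1)<60)
    P=W[m];print('fin',len(P),P.mean(0).round(4),P[:,0].min().round(3),P[:,0].max().round(3))
E
python3 - <<'E'
from h import *
c=snap('scene','s3.png');fin(c,.55,.63,-.225,-.175)
cv2.imwrite('pics/s3z.png',cv2.resize(c['color'][130:400,180:540],None,fx=2.2,fy=2.2))
s=telemetry.get_state();print(s['eef_pos'],s['ft_force'])
E
```

```text
fin 86 [ 0.5961 -0.1946  0.0715] 0.588 0.599
[ 0.57848776 -0.19942721  0.04850513] [-2.57964816  0.55293457  0.90554438]
```

View pics/s3z.png

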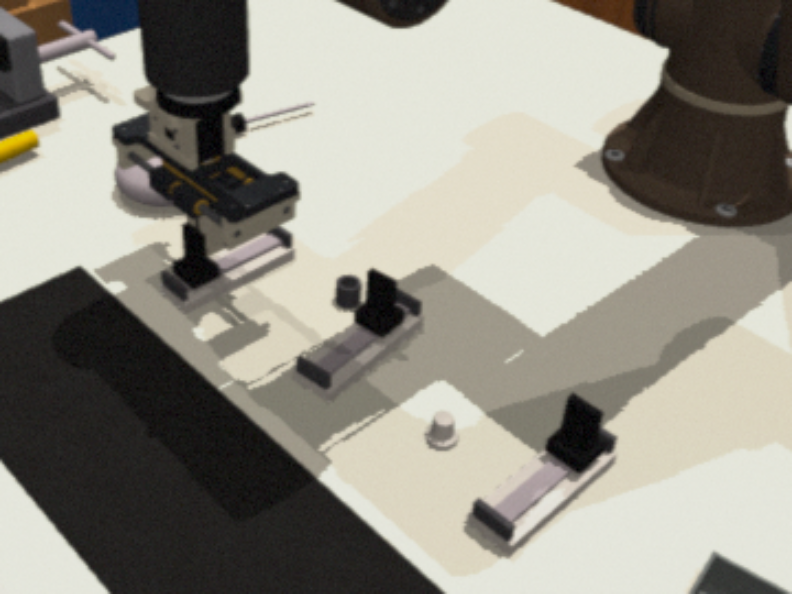

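Request:
apply_moves:
  series:
    - {"delta_rot":[0,0,0],"slide":[0,0,-0.01],"jaw":0}
    - {"delta_rot":[0,0,0],"slide":[-0.03,0,-0.005],"jaw":0}
    - {"delta_rot":[0,0,0],"slide":[-0.03,0,0],"jaw":0}
    - {"delta_rot":[0,0,0],"slide":[0,0.02,-0.012],"jaw":0}
    - {"delta_rot":[0,0,0],"slide":[0,0.024,-0.014],"jaw":0}
    - {"delta_rot":[0,0,0],"slide":[0,0.024,-0.014],"jaw":0}
    - {"delta_rot":[0,0,0],"slide":[0,0.024,-0.014],"jaw":0}
    - {"delta_rot":[0,0,0],"slide":[0,0.024,-0.014],"jaw":0}
    - {"delta_rot":[0,0,0],"slide":[0,0.024,-0.014],"jaw":0}
    - {"delta_rot":[0,0,0],"slide":[0,0.024,-0.014],"jaw":0}
    - {"delta_rot":[-0.068,0,0],"slide":[0,0,0],"jaw":0}
    - {"delta_rot":[-0.068,0,0],"slide":[0,0,0],"jaw":0}
    - {"delta_rot":[0,0,0],"slide":[0,0,0],"jaw":0}

```text
t: 6.15
eef_pos: [0.4681, -0.0351, 0.109]
eef_rot: [[0.002, -0.137, 0.991], [0.001, 0.991, 0.137], [-1.0, 0.0, 0.002]]
ft_force: [-0.2, -0.0, -0.1]
gripper_width: 0.0007
```

Request:
apply_moves:
  series:
    - {"delta_rot":[0,0,0],"slide":[0.025,0,-0.003],"jaw":0}
    - {"delta_rot":[0,0,0],"slide":[0.025,0,0],"jaw":0}
    - {"delta_rot":[0,0,0],"slide":[0.01,0,0],"jaw":0}
    - {"delta_rot":[0,0,0],"slide":[0,0,0],"jaw":0}

```text
t: 6.55
eef_pos: [0.4642, -0.0363, 0.0476]
eef_rot: [[-0.002, -0.134, 0.991], [-0.001, 0.991, 0.134], [-1.0, -0.001, -0.003]]
ft_force: [-0.6, -0.0, 0.4]
gripper_width: 0.0006
```

Request:
apply_moves:
  series:
    - {"delta_rot":[0,0,0],"slide":[0,0,0.005],"jaw":0}
    - {"delta_rot":[0,0,0],"slide":[0,0,0.005],"jaw":0}
    - {"delta_rot":[0,0,0],"slide":[0,0,0.005],"jaw":0}
    - {"delta_rot":[0,0,0],"slide":[0,0,0.005],"jaw":0}
    - {"delta_rot":[0,0,0],"slide":[0,0,0.005],"jaw":0}
    - {"delta_rot":[0,0,0],"slide":[0,0,0.005],"jaw":0}
    - {"delta_rot":[0,0,0],"slide":[0,0,0.005],"jaw":0}
    - {"delta_rot":[0,0,0],"slide":[0,0,0.005],"jaw":0}
    - {"delta_rot":[0,0,0],"slide":[0,0,0.005],"jaw":0}

```text
t: 7.45
eef_pos: [0.51, -0.0297, 0.0485]
eef_rot: [[-0.0, -0.135, 0.991], [-0.0, 0.991, 0.135], [-1.0, -0.0, -0.0]]
ft_force: [0.2, 0.9, 0.5]
gripper_width: 0.0006
```

Request:
apply_moves:
  series:
    - {"delta_rot":[0,0,0],"slide":[0,0,0.004],"jaw":0}

```text
t: 7.55
eef_pos: [0.5141, -0.0291, 0.0485]
eef_rot: [[-0.0, -0.135, 0.991], [-0.0, 0.991, 0.135], [-1.0, -0.0, -0.0]]
ft_force: [-1.9, -0.7, 1.0]
gripper_width: 0.0005
```

Request:
apply_moves:
  series:
    - {"delta_rot":[0,0,0],"slide":[0,0,0.004],"jaw":0}

```text
t: 7.65
eef_pos: [0.5179, -0.0286, 0.0485]
eef_rot: [[-0.0, -0.135, 0.991], [-0.0, 0.991, 0.135], [-1.0, -0.0, -0.0]]
ft_force: [-0.9, -0.3, -0.6]
gripper_width: 0.0006
```

Request:
apply_moves:
  series:
    - {"delta_rot":[0,0,0],"slide":[0,0,0.004],"jaw":0}

```text
t: 7.75
eef_pos: [0.5218, -0.0281, 0.0485]
eef_rot: [[-0.0, -0.135, 0.991], [-0.0, 0.991, 0.135], [-1.0, -0.0, -0.0]]
ft_force: [-1.5, -0.9, 0.0]
gripper_width: 0.0001
```

Request:
apply_moves:
  series:
    - {"delta_rot":[0,0,0],"slide":[0,0,0.004],"jaw":0}

```text
t: 7.85
eef_pos: [0.5257, -0.0275, 0.0485]
eef_rot: [[-0.0, -0.135, 0.991], [-0.0, 0.991, 0.135], [-1.0, 0.0, -0.0]]
ft_force: [-0.4, -1.9, 0.4]
gripper_width: 0.0007
```

Request:
apply_moves:
  series:
    - {"delta_rot":[0,0,0],"slide":[0,0,0.004],"jaw":0}

```text
t: 7.95
eef_pos: [0.5297, -0.027, 0.0485]
eef_rot: [[-0.0, -0.135, 0.991], [-0.0, 0.991, 0.135], [-1.0, -0.0, -0.0]]
ft_force: [-0.4, -0.9, 0.5]
gripper_width: 0.0005
```

Request:
apply_moves:
  series:
    - {"delta_rot":[0,0,0],"slide":[0,0,0.004],"jaw":0}

```text
t: 8.05
eef_pos: [0.5337, -0.0265, 0.0485]
eef_rot: [[-0.0, -0.135, 0.991], [-0.0, 0.991, 0.135], [-1.0, -0.0, -0.0]]
ft_force: [-0.3, -0.1, -0.4]
gripper_width: 0.0005
```

Request:
apply_moves:
  series:
    - {"delta_rot":[0,0,0],"slide":[0,0,0.004],"jaw":0}

```text
t: 8.15
eef_pos: [0.5377, -0.0259, 0.0485]
eef_rot: [[-0.0, -0.135, 0.991], [-0.0, 0.991, 0.135], [-1.0, -0.0, -0.0]]
ft_force: [0.1, -0.3, 0.7]
gripper_width: 0.0002
```

Request:
apply_moves:
  series:
    - {"delta_rot":[0,0,0],"slide":[0,0,0.004],"jaw":0}

```text
t: 8.25
eef_pos: [0.5416, -0.0254, 0.0485]
eef_rot: [[-0.0, -0.135, 0.991], [-0.0, 0.991, 0.135], [-1.0, -0.0, -0.0]]
ft_force: [-0.7, -0.0, -0.4]
gripper_width: 0.0009
```

Request:
apply_moves:
  series:
    - {"delta_rot":[0,0,0],"slide":[0,0,0.004],"jaw":0}

```text
t: 8.35
eef_pos: [0.5456, -0.0248, 0.0485]
eef_rot: [[-0.0, -0.135, 0.991], [-0.0, 0.991, 0.135], [-1.0, -0.0, -0.0]]
ft_force: [-0.1, 0.5, -0.3]
gripper_width: 0.0001
```

```bash
python3 - <<'E'
from h import *
c=snap('scene','s4.png');fin(c,.5,.63,-.06,0.02)
s=telemetry.get_state();print(s['eef_pos'],s['ft_force'])
measure(c)
E
```

```text
fin 127 [ 0.5629 -0.0202  0.0715] 0.555 0.567
[ 0.54635154 -0.02468362  0.04858778] [1.20250425 0.70535604 0.06358289]
blob px [263. 210.] [242 194  40  30 710] rect 0.5147 -0.3382 0.054 0.098 60.8 zmax 0.086 fin 45 [ 0.4895 -0.3011  0.0776] x [0.481 0.495]
blob px [278. 251.] [ 253  231   61   41 1124] rect 0.5555 -0.1776 0.129 0.127 20.9 zmax 0.12 fin 88 [ 0.5947 -0.1821  0.0812] x [0.58 0.6 ]
blob px [340. 284.] [ 314  259   75   54 1488] rect 0.5284 0.0071 0.144 0.112 7.4 zmax 0.12 fin 303 [ 0.5549 -0.0079  0.0842] x [0.504 0.574]
blob px [429. 347.] [ 393  309   68   72 2038] rect 0.5318 0.1918 0.143 0.045 1.7 zmax 0.082 fin 143 [0.4963 0.1916 0.0747] x [0.489 0.501]
blob px [381. 325.] [374 317  14  17 173] rect 0.554 0.1002 0.021 0.025 48.5 zmax 0.03 fin 0  x 
blob px [499. 401.] [470 380  51  56 489] rect 0.5716 0.3493 0.143 0.026 10.6 zmax 0.063 fin 0  x
```

Request:
apply_moves:
  series:
    - {"delta_rot":[0,0,0],"slide":[0,0,0.003],"jaw":0}

```text
t: 8.5
eef_pos: [0.5484, -0.0244, 0.0486]
eef_rot: [[0.0, -0.135, 0.991], [0.0, 0.991, 0.135], [-1.0, 0.0, 0.0]]
ft_force: [-1.1, -0.3, -0.8]
gripper_width: 0.0007
```

Request:
apply_moves:
  series:
    - {"delta_rot":[0,0,0],"slide":[0,0,0.002],"jaw":0}

```text
t: 8.6
eef_pos: [0.5505, -0.0241, 0.0486]
eef_rot: [[0.0, -0.135, 0.991], [0.0, 0.991, 0.135], [-1.0, 0.0, 0.0]]
ft_force: [-0.5, 0.3, 0.2]
gripper_width: 0.0004
```

Request:
apply_moves:
  series:
    - {"delta_rot":[0,0,0],"slide":[0,0,0.002],"jaw":0}

```text
t: 8.7
eef_pos: [0.5524, -0.0239, 0.0486]
eef_rot: [[0.0, -0.135, 0.991], [0.0, 0.991, 0.135], [-1.0, 0.0, 0.0]]
ft_force: [-0.6, 0.0, -1.4]
gripper_width: 0.0006
```

Request:
apply_moves:
  series:
    - {"delta_rot":[0,0,0],"slide":[0,0,0.002],"jaw":0}

```text
t: 8.8
eef_pos: [0.5543, -0.0236, 0.0486]
eef_rot: [[-0.0, -0.135, 0.991], [0.0, 0.991, 0.135], [-1.0, 0.0, -0.0]]
ft_force: [-0.3, 0.3, 0.2]
gripper_width: 0.0006
```

Request:
apply_moves:
  series:
    - {"delta_rot":[0,0,0],"slide":[0,0,0.002],"jaw":0}

```text
t: 8.9
eef_pos: [0.5554, -0.0235, 0.0484]
eef_rot: [[-0.002, -0.135, 0.991], [-0.0, 0.991, 0.135], [-1.0, -0.0, -0.002]]
ft_force: [-7.7, 0.8, 6.0]
gripper_width: 0.0005
```

```bash
python3 - <<'E'
from h import *
c=snap('scene','s5.png');fin(c,.5,.63,-.06,0.02)
s=telemetry.get_state();print(s['eef_pos'],s['ft_force'])
E
```

```text
fin 131 [ 0.5726 -0.0186  0.0718] 0.564 0.577
[ 0.55528272 -0.02352955  0.04839021] [-4.14292769 -0.03925881  2.98627752]
```

Request:
apply_moves:
  series:
    - {"delta_rot":[0,0,0],"slide":[0,0,-0.01],"jaw":0}
    - {"delta_rot":[0,0,0],"slide":[-0.03,0,-0.005],"jaw":0}
    - {"delta_rot":[0,0,0],"slide":[-0.03,0,0],"jaw":0}
    - {"delta_rot":[0.052,0,0],"slide":[0,0,0],"jaw":0}
    - {"delta_rot":[0.052,0,0],"slide":[0,0,0],"jaw":0}
    - {"delta_rot":[0,0,0],"slide":[0,0.024,-0.009],"jaw":0}
    - {"delta_rot":[0,0,0],"slide":[0,0.024,-0.009],"jaw":0}
    - {"delta_rot":[0,0,0],"slide":[0,0.024,-0.009],"jaw":0}
    - {"delta_rot":[0,0,0],"slide":[0,0.024,-0.009],"jaw":0}
    - {"delta_rot":[0,0,0],"slide":[0,0.024,-0.009],"jaw":0}
    - {"delta_rot":[0,0,0],"slide":[0,0.024,-0.009],"jaw":0}
    - {"delta_rot":[0,0,0],"slide":[0,0.024,-0.009],"jaw":0}
    - {"delta_rot":[0,0,0],"slide":[0,0.024,-0.009],"jaw":0}
    - {"delta_rot":[0,0,0],"slide":[0,0.024,-0.009],"jaw":0}
    - {"delta_rot":[0,0,0],"slide":[0,0,0],"jaw":0}

```text
t: 10.45
eef_pos: [0.4529, 0.19, 0.1089]
eef_rot: [[0.001, -0.034, 0.999], [0.001, 0.999, 0.034], [-1.0, 0.001, 0.001]]
ft_force: [-0.1, -0.5, -0.5]
gripper_width: 0.0005
```

```bash
python3 - <<'E'
from h import *
c=snap('scene','s6.png');measure(c)
cv2.imwrite('pics/s6z.png',cv2.resize(c['color'][130:400,180:540],None,fx=2.2,fy=2.2))
E
```

```text
blob px [263. 210.] [243 194  39  30 719] rect 0.5156 -0.3219 0.095 0.056 0.1 zmax 0.086 fin 43 [ 0.4895 -0.3007  0.0783] x [0.481 0.496]
blob px [281. 250.] [ 253  230   61   41 1239] rect 0.554 -0.1979 0.047 0.143 89.8 zmax 0.08 fin 79 [ 0.5956 -0.1959  0.0745] x [0.589 0.599]
blob px [338. 261.] [333 255  12  14 148] rect 0.489 -0.0889 0.024 0.024 22.2 zmax 0.027 fin 0  x 
blob px [342. 285.] [ 314  260   59   52 1490] rect 0.5306 -0.027 0.144 0.047 8.2 zmax 0.08 fin 107 [ 0.5724 -0.0199  0.0745] x [0.565 0.578]
blob px [463. 290.] [453 284  24  12  67] rect 0.4602 0.1959 0.019 0.038 35.6 zmax 0.12 fin 67 [0.4612 0.1943 0.1165] x [0.441 0.465]
blob px [429. 347.] [ 393  309   68   72 2035] rect 0.5315 0.1916 0.143 0.046 1.6 zmax 0.08 fin 145 [0.4963 0.1917 0.0746] x [0.49 0.5 ]
blob px [381. 325.] [374 317  14  17 182] rect 0.5536 0.0994 0.023 0.025 43.2 zmax 0.031 fin 0  x 
blob px [499. 401.] [470 380  51  56 495] rect 0.5722 0.3493 0.143 0.026 10.6 zmax 0.063 fin 0  x
```

View pics/s6z.png

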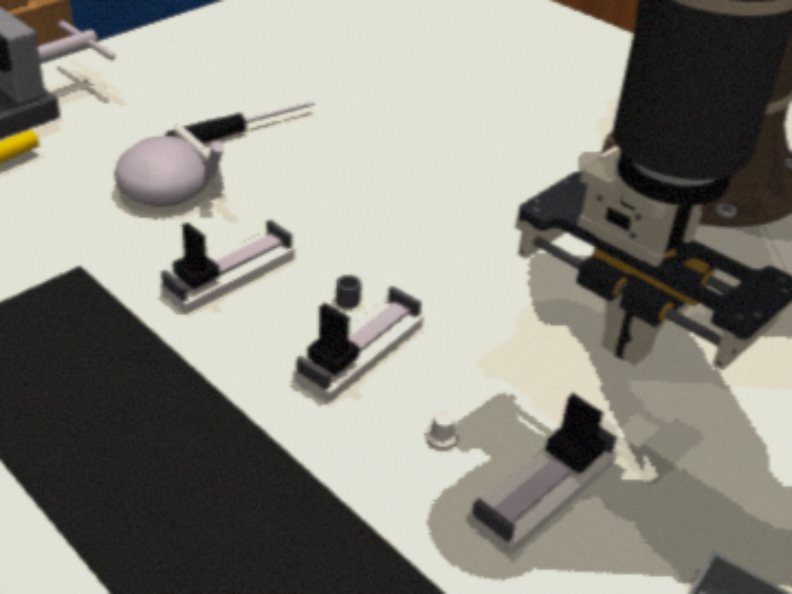

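Request:
apply_moves:
  series:
    - {"delta_rot":[0,0,0],"slide":[0.025,0,0],"jaw":0}
    - {"delta_rot":[0,0,0],"slide":[0.025,0,0],"jaw":0}
    - {"delta_rot":[0,0,0],"slide":[0.01,0,0],"jaw":0}
    - {"delta_rot":[0,0,0],"slide":[0,0,0],"jaw":0}

```text
t: 10.9
eef_pos: [0.4529, 0.1867, 0.0475]
eef_rot: [[-0.002, -0.031, 1.0], [-0.002, 1.0, 0.031], [-1.0, -0.002, -0.002]]
ft_force: [0.5, 0.5, 0.5]
gripper_width: 0.0002
```

Request:
apply_moves:
  series:
    - {"delta_rot":[0,0,0],"slide":[0,0,0.006],"jaw":0}
    - {"delta_rot":[0,0,0],"slide":[0,0,0.006],"jaw":0}
    - {"delta_rot":[0,0,0],"slide":[0,0,0.006],"jaw":0}
    - {"delta_rot":[0,0,0],"slide":[0,0,0.006],"jaw":0}
    - {"delta_rot":[0,0,0],"slide":[0,0,0.006],"jaw":0}
    - {"delta_rot":[0,0,0],"slide":[0,0,0.006],"jaw":0}
    - {"delta_rot":[0,0,0],"slide":[0,0,0.006],"jaw":0}
    - {"delta_rot":[0,0,0],"slide":[0,0,0.006],"jaw":0}
    - {"delta_rot":[0,0,0],"slide":[0,0,0.005],"jaw":0}
    - {"delta_rot":[0,0,0],"slide":[0,0,0.005],"jaw":0}

```text
t: 11.9
eef_pos: [0.5119, 0.1897, 0.0485]
eef_rot: [[-0.0, -0.032, 0.999], [-0.0, 0.999, 0.032], [-1.0, -0.0, -0.0]]
ft_force: [-1.4, 0.2, 1.0]
gripper_width: 0.0004
```

Request:
apply_moves:
  series:
    - {"delta_rot":[0,0,0],"slide":[0,0,0.003],"jaw":0}

```text
t: 12.0
eef_pos: [0.5149, 0.1898, 0.0485]
eef_rot: [[-0.0, -0.032, 0.999], [-0.0, 0.999, 0.032], [-1.0, -0.0, -0.0]]
ft_force: [-1.5, 0.1, 0.9]
gripper_width: 0.0007
```

Request:
apply_moves:
  series:
    - {"delta_rot":[0,0,0],"slide":[0,0,0.003],"jaw":0}

```text
t: 12.1
eef_pos: [0.5177, 0.1899, 0.0485]
eef_rot: [[-0.0, -0.032, 0.999], [-0.0, 0.999, 0.032], [-1.0, -0.0, -0.0]]
ft_force: [-1.4, 0.7, -0.4]
gripper_width: 0.0004
```

Request:
apply_moves:
  series:
    - {"delta_rot":[0,0,0],"slide":[0,0,0.003],"jaw":0}

```text
t: 12.2
eef_pos: [0.5194, 0.1896, 0.0484]
eef_rot: [[-0.002, -0.031, 1.0], [-0.001, 1.0, 0.031], [-1.0, -0.001, -0.002]]
ft_force: [-8.6, 1.2, 7.6]
gripper_width: 0.0007
```

Request:
apply_moves:
  series:
    - {"delta_rot":[0,0,0],"slide":[0,0,0.002],"jaw":0}
    - {"delta_rot":[0,0,0],"slide":[0,0,0],"jaw":0}

```text
t: 12.4
eef_pos: [0.5212, 0.1895, 0.0484]
eef_rot: [[-0.003, -0.031, 1.0], [-0.001, 1.0, 0.031], [-1.0, -0.001, -0.003]]
ft_force: [-6.1, -0.3, 5.1]
gripper_width: 0.0004
```

```bash
python3 - <<'E'
from h import *
c=snap('scene','s7.png');fin(c,.48,.63,.16,.22);measure(c,(.13,.25))
c=snap('top','t7.png');measure(c,(-.25,.25))
s=telemetry.get_state();print(s['eef_pos'],s['ft_force'])
E
```

```text
fin 179 [0.5383 0.1928 0.0719] 0.53 0.543
blob px [426. 348.] [ 391  310   69   72 2079] rect 0.5346 0.1917 0.142 0.045 1.5 zmax 0.12 fin 304 [0.5343 0.1926 0.0791] x [0.511 0.55 ]
blob px [358. 223.] [ 346  187   24   73 1622] rect 0.5545 -0.1988 0.044 0.14 89.9 zmax 0.08 fin 84 [ 0.5937 -0.1987  0.0759] x [0.59  0.598]
blob px [160. 208.] [147 200  25  19 359] rect 0.5882 0.1816 0.068 0.038 67.0 zmax 0.119 fin 3 [0.5589 0.1576 0.1173] x [0.557 0.56 ]
blob px [271. 236.] [ 255  200   33   74 1628] rect 0.5313 -0.0273 0.14 0.044 7.8 zmax 0.08 fin 86 [ 0.5705 -0.0219  0.0754] x [0.565 0.576]
blob px [208. 228.] [202 222  14  13 126] rect 0.5502 0.0955 0.021 0.024 47.7 zmax 0.03 fin 0  x 
blob px [303. 258.] [297 252  14  13  99] rect 0.4877 -0.0909 0.025 0.023 88.7 zmax 0.028 fin 0  x 
blob px [161. 265.] [148 255  26  19 381] rect 0.482 0.1834 0.034 0.056 1.8 zmax 0.12 fin 2 [0.4873 0.1553 0.1197] x [0.486 0.489]
[0.52120816 0.18953579 0.04836999] [-6.60760786 -0.25495857  4.04488292]
```

Request:
apply_moves:
  series:
    - {"delta_rot":[0,0,0],"slide":[0,0,-0.01],"jaw":0}
    - {"delta_rot":[0,0,0],"slide":[-0.03,0,-0.01],"jaw":0}
    - {"delta_rot":[0,0,0],"slide":[0,0.001,-0.025],"jaw":0}
    - {"delta_rot":[0,0,0],"slide":[0,0.001,-0.025],"jaw":0}
    - {"delta_rot":[0,0,0],"slide":[0,0,-0.012],"jaw":0}
    - {"delta_rot":[0,0,0],"slide":[0,0,0],"jaw":0}
    - {"delta_rot":[0,0,0],"slide":[0.03,0,0],"jaw":0}
    - {"delta_rot":[0,0,0],"slide":[0.025,0,0],"jaw":0}
    - {"delta_rot":[0,0,0],"slide":[0.008,0,0],"jaw":0}
    - {"delta_rot":[0,0,0],"slide":[0,0,0],"jaw":0}

```text
t: 13.5
eef_pos: [0.4404, 0.1891, 0.0146]
eef_rot: [[-0.002, -0.032, 0.999], [-0.002, 0.999, 0.032], [-1.0, -0.002, -0.002]]
ft_force: [-0.6, -0.3, 0.9]
gripper_width: 0.0004
```

Request:
apply_moves:
  series:
    - {"delta_rot":[0,0,0],"slide":[0.003,0.001,0.004],"jaw":0}
    - {"delta_rot":[0,0,0],"slide":[0,0,0.004],"jaw":0}
    - {"delta_rot":[0,0,0],"slide":[0,0,0.004],"jaw":0}
    - {"delta_rot":[0,0,0],"slide":[0,0,0.004],"jaw":0}
    - {"delta_rot":[0,0,0],"slide":[0,0,0.005],"jaw":0}
    - {"delta_rot":[0,0,0],"slide":[0,0,0.006],"jaw":0}
    - {"delta_rot":[0,0,0],"slide":[0,0,0.007],"jaw":0}
    - {"delta_rot":[0,0,0],"slide":[0,0,0.008],"jaw":0}
    - {"delta_rot":[0,0,0],"slide":[0,0,0.008],"jaw":0}
    - {"delta_rot":[0,0,0],"slide":[0,0,0.008],"jaw":0}
    - {"delta_rot":[0,0,0],"slide":[0,0,0.008],"jaw":0}
    - {"delta_rot":[0,0,0],"slide":[0,0,0.008],"jaw":0}

```text
t: 14.7
eef_pos: [0.5128, 0.1916, 0.0129]
eef_rot: [[-0.003, -0.031, 1.0], [-0.002, 1.0, 0.031], [-1.0, -0.002, -0.003]]
ft_force: [-9.8, -1.2, 8.8]
gripper_width: 0.0003
```

```bash
python3 - <<'E'
from h import *
c=snap('scene','s8.png');measure(c,(.05,.25))
cv2.imwrite('pics/s8z.png',cv2.resize(c['color'][130:430,180:580],None,fx=2,fy=2))
s=telemetry.get_state();print(s['eef_pos'],s['ft_force'])
E
```

```text
blob px [413. 347.] [ 367  285   98  117 3750] rect 0.5758 0.1664 0.142 0.168 74.3 zmax 0.12 fin 1470 [0.5497 0.1835 0.0992] x [0.512 0.602]
blob px [466. 314.] [451 304  30  20 307] rect 0.4969 0.2256 0.028 0.052 42.4 zmax 0.12 fin 307 [0.4955 0.2264 0.1056] x [0.477 0.525]
blob px [381. 325.] [374 317  14  17 181] rect 0.5541 0.0996 0.022 0.025 42.0 zmax 0.031 fin 0  x 
[0.51453942 0.19224798 0.01294171] [ 0.12478558 -0.1729482  -0.40843963]
```

View pics/s8z.png

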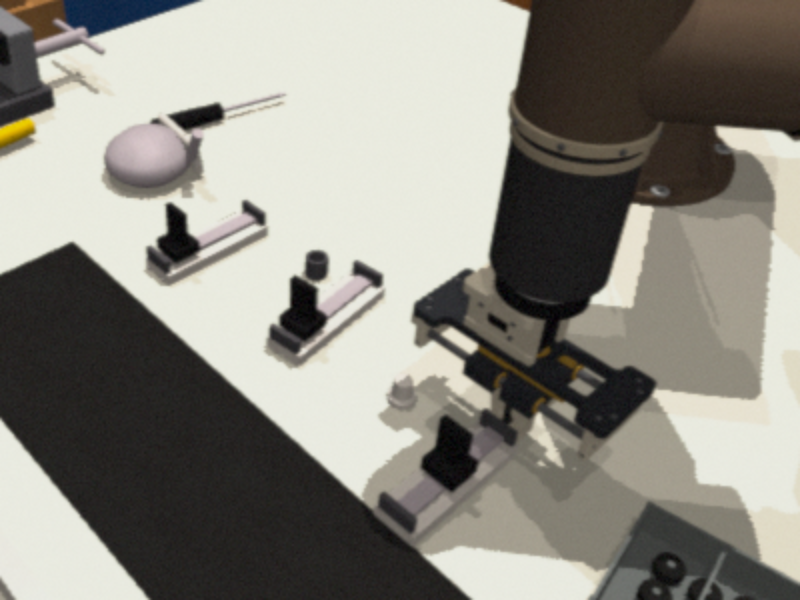

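Request:
apply_moves:
  series:
    - {"delta_rot":[0,0,0],"slide":[0,0,0.005],"jaw":0}
    - {"delta_rot":[0,0,0],"slide":[0,0,0.008],"jaw":0}
    - {"delta_rot":[0,0,0],"slide":[0,0,0.008],"jaw":0}
    - {"delta_rot":[0,0,0],"slide":[0,0,0.008],"jaw":0}
    - {"delta_rot":[0,0,0],"slide":[0,0,0.008],"jaw":0}
    - {"delta_rot":[0,0,0],"slide":[0,0,0.008],"jaw":0}
    - {"delta_rot":[0,0,0],"slide":[0,0,0.008],"jaw":0}
    - {"delta_rot":[0,0,0],"slide":[0,0,0.008],"jaw":0}
    - {"delta_rot":[0,0,0],"slide":[0,0,0.008],"jaw":0}
    - {"delta_rot":[0,0,0],"slide":[0,0,0.008],"jaw":0}
    - {"delta_rot":[0,0,0],"slide":[0,0,0.008],"jaw":0}
    - {"delta_rot":[0,0,0],"slide":[0,0,0.008],"jaw":0}
    - {"delta_rot":[0,0,0],"slide":[0,0,0.008],"jaw":0}
    - {"delta_rot":[0,0,0],"slide":[0,0,0.008],"jaw":0}
    - {"delta_rot":[0,0,0],"slide":[0,0,0.008],"jaw":0}
    - {"delta_rot":[0,0,0],"slide":[0,0,0.008],"jaw":0}
    - {"delta_rot":[0,0,0],"slide":[0,0,0.006],"jaw":0}
    - {"delta_rot":[0,0,0],"slide":[0,0,0.005],"jaw":0}
    - {"delta_rot":[0,0,0],"slide":[0,0,0.003],"jaw":0}

```text
t: 16.65
eef_pos: [0.652, 0.1965, 0.0127]
eef_rot: [[-0.003, -0.031, 1.0], [-0.001, 1.0, 0.031], [-1.0, -0.001, -0.003]]
ft_force: [-8.2, 0.1, 6.0]
gripper_width: 0.0002
```

```bash
python3 - <<'E'
from h import *
c=snap('scene','s9.png')
s=telemetry.get_state();print(s['eef_pos'],s['ft_force'])
E
```

```text
[0.65239498 0.19657461 0.01271555] [-5.76101142 -1.40719099  4.25688178]
```

View pics/s9.png

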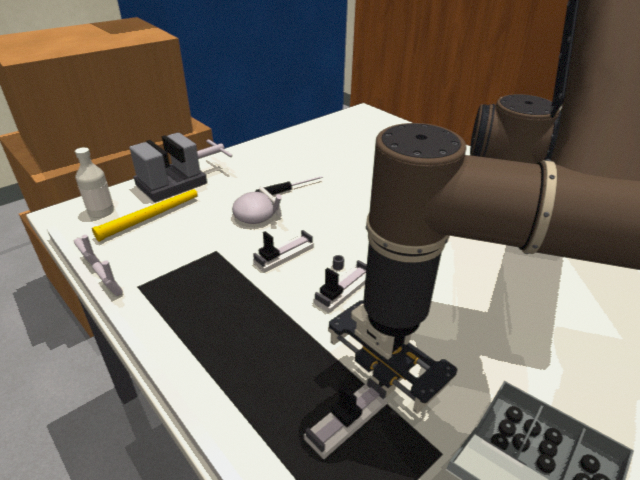

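Request:
apply_moves:
  series:
    - {"delta_rot":[0,0,0],"slide":[0,0,-0.007],"jaw":0}
    - {"delta_rot":[0,0,0],"slide":[-0.01,0,-0.008],"jaw":0}
    - {"delta_rot":[0,0,0],"slide":[-0.03,0,0],"jaw":0}
    - {"delta_rot":[0,0,0],"slide":[-0.03,0,0],"jaw":0}
    - {"delta_rot":[0,0,0],"slide":[-0.027,0,0],"jaw":0}
    - {"delta_rot":[-0.052,0,0],"slide":[0,0,0],"jaw":0}
    - {"delta_rot":[-0.052,0,0],"slide":[0,0,0],"jaw":0}
    - {"delta_rot":[0,0,0],"slide":[0,-0.023,-0.0065],"jaw":0}
    - {"delta_rot":[0,0,0],"slide":[0,-0.023,-0.0065],"jaw":0}
    - {"delta_rot":[0,0,0],"slide":[0,-0.023,-0.0065],"jaw":0}
    - {"delta_rot":[0,0,0],"slide":[0,-0.023,-0.0065],"jaw":0}
    - {"delta_rot":[0,0,0],"slide":[0,-0.023,-0.0065],"jaw":0}
    - {"delta_rot":[0,0,0],"slide":[0,-0.023,-0.0065],"jaw":0}
    - {"delta_rot":[0,0,0],"slide":[0,-0.023,-0.0065],"jaw":0}
    - {"delta_rot":[0,0,0],"slide":[0,-0.023,-0.0065],"jaw":0}
    - {"delta_rot":[0,0,0],"slide":[0,-0.023,-0.0065],"jaw":0}
    - {"delta_rot":[0,0,0],"slide":[0,0,0],"jaw":0}

```text
t: 18.4
eef_pos: [0.6069, -0.0198, 0.1099]
eef_rot: [[-0.0, -0.132, 0.991], [-0.0, 0.991, 0.132], [-1.0, -0.0, -0.0]]
ft_force: [0.1, 0.7, 0.2]
gripper_width: 0.0005
```

```bash
python3 - <<'E'
from h import *
c=snap('scene','s10.png');measure(c,(-.25,.25),(.4,.85))
W=cloud(c);m=(W[...,2]>.006)&(W[...,2]<.1)&(W[...,0]>.63)&(W[...,0]<.85)&(abs(W[...,1]-.2)<.06)&(c['range_z']>0)
P=W[m];print(len(P),cv2.minAreaRect(P[:,:2].astype(np.float32)))
s=telemetry.get_state();print(s['eef_pos'],s['ft_force'])
E
```

```text
blob px [276. 252.] [ 253  231   54   40 1034] rect 0.5632 -0.1972 0.047 0.124 90.0 zmax 0.08 fin 78 [ 0.5956 -0.1959  0.0747] x [0.59  0.599]
blob px [336. 262.] [333 256   9  14  92] rect 0.4923 -0.0902 0.024 0.017 53.9 zmax 0.028 fin 0  x 
blob px [341. 284.] [ 309  260   64   51 1535] rect 0.539 -0.0252 0.161 0.045 7.9 zmax 0.12 fin 155 [ 0.5849 -0.0177  0.0875] x [0.565 0.621]
blob px [381. 325.] [374 317  14  17 180] rect 0.554 0.0995 0.024 0.025 42.7 zmax 0.031 fin 0  x 
blob px [346. 417.] [ 304  378   83   80 2847] rect 0.7337 0.1969 0.142 0.046 1.5 zmax 0.081 fin 182 [0.7372 0.1982 0.0752] x [0.732 0.741]
2855 ((0.7440924644470215, 0.19798533618450165), (0.10647512972354889, 0.16455690562725067), 83.63455963134766)
[ 0.60750469 -0.01865693  0.11001235] [0.4142555  0.6004627  0.29574356]
```

View pics/s10.png

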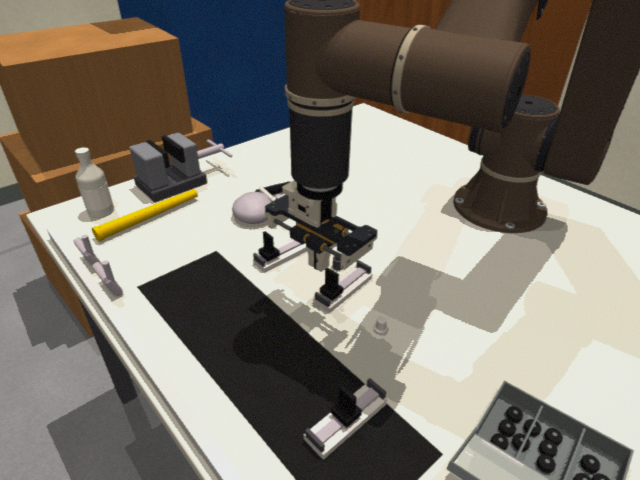

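Request:
apply_moves:
  series:
    - {"delta_rot":[0,0,0],"slide":[0.025,0.002,0],"jaw":0}
    - {"delta_rot":[0,0,0],"slide":[0.025,0,0],"jaw":0}
    - {"delta_rot":[0,0,0],"slide":[0.0115,0,0],"jaw":0}
    - {"delta_rot":[0,0,0],"slide":[0,0,0],"jaw":0}

```text
t: 18.85
eef_pos: [0.6068, -0.0145, 0.0466]
eef_rot: [[-0.003, -0.135, 0.991], [-0.001, 0.991, 0.135], [-1.0, -0.0, -0.003]]
ft_force: [-0.5, -0.1, 0.6]
gripper_width: 0.0004
```

Request:
apply_moves:
  series:
    - {"delta_rot":[0,0,0],"slide":[0,0,-0.005],"jaw":0}
    - {"delta_rot":[0,0,0],"slide":[0,0,-0.005],"jaw":0}
    - {"delta_rot":[0,0,0],"slide":[0,0,-0.005],"jaw":0}
    - {"delta_rot":[0,0,0],"slide":[0,0,-0.005],"jaw":0}
    - {"delta_rot":[0,0,0],"slide":[0,0,-0.006],"jaw":0}
    - {"delta_rot":[0,0,0],"slide":[0,0,-0.006],"jaw":0}
    - {"delta_rot":[0,0,0],"slide":[0,0,-0.006],"jaw":0}
    - {"delta_rot":[0,0,0],"slide":[0,0,-0.006],"jaw":0}
    - {"delta_rot":[0,0,0],"slide":[0,0,-0.006],"jaw":0}
    - {"delta_rot":[0,0,0],"slide":[0,0,-0.006],"jaw":0}
    - {"delta_rot":[0,0,0],"slide":[0,0,-0.006],"jaw":0}
    - {"delta_rot":[0,0,0],"slide":[0,0,-0.006],"jaw":0}
    - {"delta_rot":[0,0,0],"slide":[0,0,-0.006],"jaw":0}
    - {"delta_rot":[0,0,0],"slide":[0,0,-0.005],"jaw":0}
    - {"delta_rot":[0,0,0],"slide":[0,0,-0.005],"jaw":0}

```text
t: 20.35
eef_pos: [0.5245, -0.0257, 0.048]
eef_rot: [[-0.0, -0.135, 0.991], [-0.0, 0.991, 0.135], [-1.0, 0.0, -0.0]]
ft_force: [0.4, -1.1, -0.5]
gripper_width: 0.0002
```

Request:
apply_moves:
  series:
    - {"delta_rot":[0,0,0],"slide":[0,0,-0.004],"jaw":0}

```text
t: 20.45
eef_pos: [0.5205, -0.0262, 0.048]
eef_rot: [[-0.0, -0.135, 0.991], [-0.0, 0.991, 0.135], [-1.0, -0.0, -0.0]]
ft_force: [1.2, -0.2, 0.3]
gripper_width: 0.0004
```

Request:
apply_moves:
  series:
    - {"delta_rot":[0,0,0],"slide":[0,0,-0.003],"jaw":0}

```text
t: 20.55
eef_pos: [0.5175, -0.0266, 0.048]
eef_rot: [[-0.0, -0.135, 0.991], [-0.0, 0.991, 0.135], [-1.0, -0.0, -0.0]]
ft_force: [0.6, -0.3, -1.0]
gripper_width: 0.0007
```

Request:
apply_moves:
  series:
    - {"delta_rot":[0,0,0],"slide":[0,0,-0.003],"jaw":0}

```text
t: 20.65
eef_pos: [0.5147, -0.027, 0.048]
eef_rot: [[-0.0, -0.135, 0.991], [-0.0, 0.991, 0.135], [-1.0, -0.0, -0.0]]
ft_force: [0.9, -0.3, -0.7]
gripper_width: 0.0003
```

Request:
apply_moves:
  series:
    - {"delta_rot":[0,0,0],"slide":[0,0,-0.003],"jaw":0}

```text
t: 20.75
eef_pos: [0.5118, -0.0274, 0.048]
eef_rot: [[-0.0, -0.135, 0.991], [-0.0, 0.991, 0.135], [-1.0, -0.0, -0.0]]
ft_force: [0.6, 0.0, -0.1]
gripper_width: 0.0005
```

Request:
apply_moves:
  series:
    - {"delta_rot":[0,0,0],"slide":[0,0,-0.002],"jaw":0}

```text
t: 20.85
eef_pos: [0.5098, -0.0277, 0.048]
eef_rot: [[-0.0, -0.135, 0.991], [-0.0, 0.991, 0.135], [-1.0, -0.0, -0.0]]
ft_force: [1.4, -0.7, -0.4]
gripper_width: 0.0004
```

Request:
apply_moves:
  series:
    - {"delta_rot":[0,0,0],"slide":[0,0,-0.002],"jaw":0}

```text
t: 20.95
eef_pos: [0.5079, -0.0279, 0.048]
eef_rot: [[-0.0, -0.135, 0.991], [-0.0, 0.991, 0.135], [-1.0, -0.0, -0.0]]
ft_force: [0.8, 0.4, 0.1]
gripper_width: 0.0003
```

Request:
apply_moves:
  series:
    - {"delta_rot":[0,0,0],"slide":[0,0,-0.002],"jaw":0}

```text
t: 21.05
eef_pos: [0.506, -0.0282, 0.048]
eef_rot: [[-0.0, -0.135, 0.991], [-0.0, 0.991, 0.135], [-1.0, 0.0, -0.0]]
ft_force: [0.8, 0.0, 1.3]
gripper_width: 0.0004
```

Request:
apply_moves:
  series:
    - {"delta_rot":[0,0,0],"slide":[0,0,-0.0015],"jaw":0}

```text
t: 21.15
eef_pos: [0.5052, -0.0282, 0.0482]
eef_rot: [[0.001, -0.136, 0.991], [0.0, 0.991, 0.136], [-1.0, 0.0, 0.001]]
ft_force: [3.8, 0.2, -2.7]
gripper_width: 0.0005
```

Request:
apply_moves:
  series:
    - {"delta_rot":[0,0,0],"slide":[0,0,0.008],"jaw":0}
    - {"delta_rot":[0,0,0],"slide":[-0.03,0,0.007],"jaw":0}
    - {"delta_rot":[0,0,0],"slide":[-0.032,0,0],"jaw":0}
    - {"delta_rot":[0.068,0,0],"slide":[0,0,0],"jaw":0}
    - {"delta_rot":[0.068,0,0],"slide":[0,0,0],"jaw":0}
    - {"delta_rot":[0,0,0],"slide":[0,-0.021,0.014],"jaw":0}
    - {"delta_rot":[0,0,0],"slide":[0,-0.021,0.014],"jaw":0}
    - {"delta_rot":[0,0,0],"slide":[0,-0.021,0.014],"jaw":0}
    - {"delta_rot":[0,0,0],"slide":[0,-0.022,0.014],"jaw":0}
    - {"delta_rot":[0,0,0],"slide":[0,-0.022,0.014],"jaw":0}
    - {"delta_rot":[0,0,0],"slide":[0,-0.022,0.014],"jaw":0}
    - {"delta_rot":[0,0,0],"slide":[0,-0.022,0.014],"jaw":0}
    - {"delta_rot":[0,0,0],"slide":[0,-0.022,0.014],"jaw":0}
    - {"delta_rot":[0,0,0],"slide":[0,0,0],"jaw":0}

```text
t: 22.55
eef_pos: [0.6325, -0.2018, 0.1091]
eef_rot: [[-0.001, 0.002, 1.0], [-0.001, 1.0, -0.002], [-1.0, -0.001, -0.001]]
ft_force: [-0.8, 0.2, -0.1]
gripper_width: 0.0004
```

```bash
python3 - <<'E'
from h import *
c=snap('scene','s11.png');measure(c,(-.4,.25),(.4,.85))
s=telemetry.get_state();print(s['eef_pos'],s['ft_force'])
E
```

```text
blob px [236. 213.] [232 207  10  14  68] rect 0.5655 -0.3741 0.045 0.007 85.4 zmax 0.04 fin 0  x 
blob px [250. 228.] [242 223  18  10  44] rect 0.6404 -0.196 0.018 0.037 32.7 zmax 0.12 fin 44 [ 0.6384 -0.1944  0.1163] x [0.623 0.645]
blob px [281. 250.] [ 253  230   61   41 1244] rect 0.5544 -0.2153 0.083 0.142 89.1 zmax 0.08 fin 82 [ 0.5957 -0.1962  0.0742] x [0.589 0.6  ]
blob px [345. 282.] [ 314  249   59   63 1469] rect 0.5302 -0.0267 0.144 0.046 7.5 zmax 0.081 fin 104 [ 0.4926 -0.0306  0.0742] x [0.485 0.498]
blob px [338. 261.] [333 255  12  14 147] rect 0.4886 -0.0891 0.025 0.025 70.2 zmax 0.027 fin 0  x 
blob px [381. 325.] [374 317  14  17 181] rect 0.5538 0.1006 0.023 0.026 54.6 zmax 0.03 fin 0  x 
blob px [346. 416.] [ 304  378   83   80 2858] rect 0.7336 0.1898 0.142 0.06 1.8 zmax 0.081 fin 183 [0.7372 0.1984 0.0751] x [0.731 0.741]
[ 0.63161809 -0.20064356  0.10903627] [-1.00025786  0.24152822 -0.31084713]
```

View pics/s11.png

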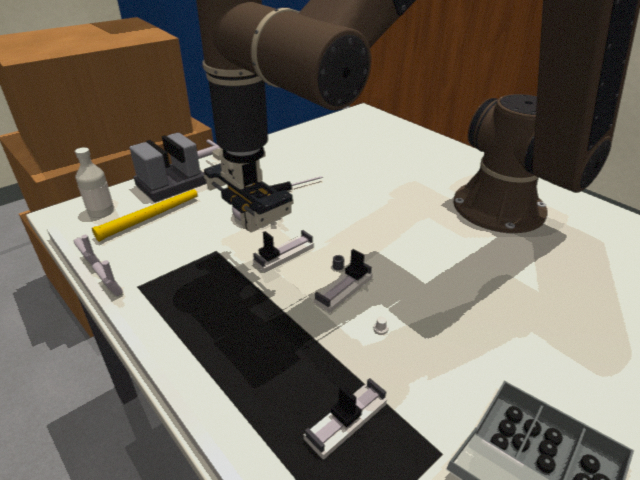

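Request:
apply_moves:
  series:
    - {"delta_rot":[0,0,0],"slide":[0.025,0.001,0],"jaw":0}
    - {"delta_rot":[0,0,0],"slide":[0.025,0,0],"jaw":0}
    - {"delta_rot":[0,0,0],"slide":[0.01,0,0],"jaw":0}
    - {"delta_rot":[0,0,0],"slide":[0,0,0],"jaw":0}

```text
t: 23.0
eef_pos: [0.6301, -0.1978, 0.0485]
eef_rot: [[-0.004, -0.0, 1.0], [0.0, 1.0, 0.0], [-1.0, 0.0, -0.004]]
ft_force: [-0.2, 0.0, 0.4]
gripper_width: 0.0005
```

Request:
apply_moves:
  series:
    - {"delta_rot":[0,0,0],"slide":[0,0,-0.005],"jaw":0}
    - {"delta_rot":[0,0,0],"slide":[0,0,-0.005],"jaw":0}
    - {"delta_rot":[0,0,0],"slide":[0,0,-0.005],"jaw":0}
    - {"delta_rot":[0,0,0],"slide":[0,0,-0.005],"jaw":0}
    - {"delta_rot":[0,0,0],"slide":[0,0,-0.006],"jaw":0}
    - {"delta_rot":[0,0,0],"slide":[0,0,-0.006],"jaw":0}
    - {"delta_rot":[0,0,0],"slide":[0,0,-0.006],"jaw":0}
    - {"delta_rot":[0,0,0],"slide":[0,0,-0.006],"jaw":0}
    - {"delta_rot":[0,0,0],"slide":[0,0,-0.006],"jaw":0}
    - {"delta_rot":[0,0,0],"slide":[0,0,-0.006],"jaw":0}
    - {"delta_rot":[0,0,0],"slide":[0,0,-0.006],"jaw":0}
    - {"delta_rot":[0,0,0],"slide":[0,0,-0.006],"jaw":0}
    - {"delta_rot":[0,0,0],"slide":[0,0,-0.006],"jaw":0}
    - {"delta_rot":[0,0,0],"slide":[0,0,-0.006],"jaw":0}
    - {"delta_rot":[0,0,0],"slide":[0,0,-0.005],"jaw":0}

```text
t: 24.5
eef_pos: [0.5458, -0.1983, 0.05]
eef_rot: [[-0.0, 0.0, 1.0], [0.0, 1.0, -0.0], [-1.0, 0.0, -0.0]]
ft_force: [1.6, -0.6, 0.7]
gripper_width: 0.0002
```

Request:
apply_moves:
  series:
    - {"delta_rot":[0,0,0],"slide":[0,0,-0.004],"jaw":0}

```text
t: 24.6
eef_pos: [0.5419, -0.1983, 0.0501]
eef_rot: [[-0.0, 0.0, 1.0], [0.0, 1.0, -0.0], [-1.0, 0.0, -0.0]]
ft_force: [0.5, -1.0, 0.8]
gripper_width: 0.0004
```

Request:
apply_moves:
  series:
    - {"delta_rot":[0,0,0],"slide":[0,0,-0.003],"jaw":0}

```text
t: 24.7
eef_pos: [0.539, -0.1984, 0.05]
eef_rot: [[-0.0, 0.0, 1.0], [0.0, 1.0, -0.0], [-1.0, 0.0, -0.0]]
ft_force: [1.1, -0.2, -0.9]
gripper_width: 0.0004
```

Request:
apply_moves:
  series:
    - {"delta_rot":[0,0,0],"slide":[0,0,-0.002],"jaw":0}

```text
t: 24.8
eef_pos: [0.5371, -0.1984, 0.05]
eef_rot: [[-0.0, 0.0, 1.0], [0.0, 1.0, -0.0], [-1.0, 0.0, -0.0]]
ft_force: [1.2, -1.0, 0.2]
gripper_width: 0.0004
```

Request:
apply_moves:
  series:
    - {"delta_rot":[0,0,0],"slide":[0,0,-0.003],"jaw":0}

```text
t: 24.9
eef_pos: [0.5344, -0.1983, 0.05]
eef_rot: [[0.0, 0.0, 1.0], [-0.0, 1.0, -0.0], [-1.0, -0.0, 0.0]]
ft_force: [1.9, -1.2, 1.5]
gripper_width: 0.0002
```

Request:
apply_moves:
  series:
    - {"delta_rot":[0,0,0],"slide":[0,0,-0.002],"jaw":0}

```text
t: 25.0
eef_pos: [0.5323, -0.1983, 0.0501]
eef_rot: [[-0.0, 0.0, 1.0], [0.0, 1.0, -0.0], [-1.0, 0.0, -0.0]]
ft_force: [0.9, -0.2, 0.9]
gripper_width: 0.0003
```

Request:
apply_moves:
  series:
    - {"delta_rot":[0,0,0],"slide":[0,0,-0.002],"jaw":0}

```text
t: 25.1
eef_pos: [0.5303, -0.1983, 0.05]
eef_rot: [[-0.0, 0.0, 1.0], [0.0, 1.0, -0.0], [-1.0, 0.0, -0.0]]
ft_force: [0.7, -0.3, 0.1]
gripper_width: 0.0004
```

Request:
apply_moves:
  series:
    - {"delta_rot":[0,0,0],"slide":[0,0,-0.0015],"jaw":0}

```text
t: 25.2
eef_pos: [0.5288, -0.1983, 0.05]
eef_rot: [[-0.0, 0.0, 1.0], [0.0, 1.0, -0.0], [-1.0, 0.0, -0.0]]
ft_force: [0.9, -0.5, 0.4]
gripper_width: 0.0004
```

Request:
apply_moves:
  series:
    - {"delta_rot":[0,0,0],"slide":[0,0,-0.0015],"jaw":0}

```text
t: 25.3
eef_pos: [0.528, -0.1983, 0.0501]
eef_rot: [[0.001, 0.0, 1.0], [0.0, 1.0, -0.0], [-1.0, 0.0, 0.001]]
ft_force: [4.2, -0.5, -2.0]
gripper_width: 0.0004
```

Request:
apply_moves:
  series:
    - {"delta_rot":[0,0,0],"slide":[0,0,0.008],"jaw":0}
    - {"delta_rot":[0,0,0],"slide":[-0.03,0,0.007],"jaw":0}
    - {"delta_rot":[0,0,0],"slide":[-0.04,0,0],"jaw":0}
    - {"delta_rot":[0,0,0],"slide":[-0.04,0,0],"jaw":0}
    - {"delta_rot":[0,0,0],"slide":[-0.02,0,0.02],"jaw":0}
    - {"delta_rot":[0,0,0],"slide":[0,0,0.02],"jaw":0}
    - {"delta_rot":[0,0,0],"slide":[0,0,0.02],"jaw":0}
    - {"delta_rot":[0,0,0],"slide":[0,0,0],"jaw":0}
    - {"delta_rot":[0,0,0],"slide":[0,0,0],"jaw":0}

```text
t: 26.2
eef_pos: [0.6021, -0.1982, 0.1792]
eef_rot: [[-0.002, 0.0, 1.0], [0.0, 1.0, -0.0], [-1.0, 0.0, -0.002]]
ft_force: [0.1, 0.3, -0.7]
gripper_width: 0.0004
```

```bash
python3 - <<'E'
from h import *
c=snap('scene','s12.png');measure(c,(-.4,.25),(.4,.85))
c=snap('top','t12.png');print('top');measure(c,(-.4,.25),(.4,.85))
s=telemetry.get_state();print(s['eef_pos'],s['ft_force'],s['t'])
E
```

```text
blob px [256. 208.] [ 232  192   50   32 1154] rect 0.5163 -0.3573 0.085 0.119 60.7 zmax 0.086 fin 45 [ 0.4896 -0.3009  0.0778] x [0.48  0.495]
blob px [286. 247.] [ 253  217   62   54 1233] rect 0.5532 -0.1979 0.143 0.049 0.8 zmax 0.08 fin 76 [ 0.5149 -0.1952  0.0744] x [0.509 0.519]
blob px [345. 282.] [ 314  249   59   63 1467] rect 0.5309 -0.026 0.143 0.046 7.7 zmax 0.081 fin 100 [ 0.4925 -0.0307  0.0745] x [0.485 0.498]
blob px [338. 261.] [333 255  12  14 141] rect 0.4882 -0.0888 0.027 0.024 47.3 zmax 0.03 fin 0  x 
blob px [381. 325.] [374 317  14  17 176] rect 0.5538 0.0998 0.023 0.025 44.9 zmax 0.03 fin 0  x 
blob px [346. 417.] [ 304  378   83   80 2855] rect 0.7337 0.1973 0.142 0.046 2.3 zmax 0.081 fin 180 [0.7372 0.1984 0.0752] x [0.731 0.741]
top
blob px [358. 228.] [ 346  192   24   68 1417] rect 0.5503 -0.1988 0.044 0.134 89.9 zmax 0.08 fin 73 [ 0.513  -0.198   0.0759] x [0.509 0.516]
blob px [271. 237.] [ 256  200   32   74 1631] rect 0.5311 -0.0273 0.14 0.044 7.7 zmax 0.08 fin 77 [ 0.4913 -0.033   0.0763] x [0.486 0.497]
blob px [444. 244.] [ 415  214   54   58 2402] rect 0.5138 -0.3487 0.105 0.11 88.2 zmax 0.085 fin 63 [ 0.4875 -0.3032  0.0788] x [0.481 0.494]
blob px [303. 258.] [297 252  14  13  97] rect 0.4877 -0.0911 0.025 0.023 88.8 zmax 0.027 fin 0  x 
[ 0.60167193 -0.19831452  0.17959522] [-0.21616723  0.72757196  0.11513419] 26.3
```

View pics/s12.png

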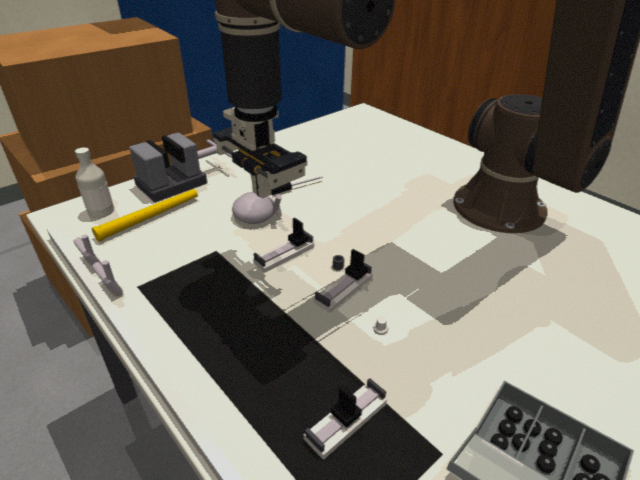

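The picture shows the binding slide on the strip at px (346,417). Both good runners are home, with fins at about (298,230) and (357,262), and the arm is clear.

```bash
python3 -c "
from station import job
print(job.hand_in())"
```

```text
the job is handed in; nothing more can be done
None
```

I ran all three runners out. The left slide (y ≈ 0.19) binds: its runner jammed at about 43 mm. The right and middle ones ran to 80 mm. With those two still run out, I pushed the left slide onto the black strip, then pushed the two good runners home and handed in at about 26 s of the 72 s allowed. The hand-in gave no verdict.

My last camera checks before handing in:
- **Binding slide:** it lies flat with its centre at about (0.734, 0.197), roughly 70 mm past the strip's near edge.
- **Good slides:** both stand within about 1 mm of where they started. The right slide's top-view reading was 4 mm off, but the arm partly hid it there. Their fins are 38–42 mm behind the slide centres, which puts the runners within about 2 mm of home.
- **Bystanders:** the plug, collar and driver head read the same as before, within camera noise. I did not measure the screwdriver, but it looked unmoved and the tool never went near it.
- **Robot:** the arm is clear, with the tool at z ≈ 0.18 m, and the force reading is at noise level.

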